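Make up two field water-test kits on their insert trays

TASK

Make up the two field water-test kits from the stock on the bench. The chlorine kit, on the tray with the wide long bay, gets the handheld colorimeter lying in the long bay, one sample jar standing in the large square bay and the capped glass sample cell standing in the small square bay; the pH kit, on the tray with the narrow long bay, gets the pen tester lying in the long bay and the other sample jar standing in the empty square bay, next to the buffer bottle that is already packed. Set everything right down on the tray floor inside its bay without dropping it, and leave the buffer bottle, the amber bottle and the beaker where they are.

Things in the scene. Friction and masses are not known exactly. Their poses are not given: they have to be found in the camera images.
- meter_tray: Chlorine-kit tray, 188 x 166 mm, light grey plastic, fixed; dark grey floor 3 mm thick; walls, ribs (4 mm) and solid deck up to 10 mm above the bench. Origin: centre of underside; x along the long side, y towards the row of small bays. Bays, mm (inside x by y, at centre): long bay for colorimeter 180 x 80 at (0, -39); jar bay 76 x 74 at (-52, 42); small bay for glass cell 48 x 50 at (66, 30). Starts empty.
- pen_tray: pH-kit tray, 188 x 146 mm, light grey plastic, fixed; dark grey floor 3 mm thick; walls, ribs (4 mm) and solid deck up to 10 mm above the bench. Origin: centre of underside; x along the long side, y towards the row of small bays. Bays, mm (inside x by y, at centre): long bay for pen tester 180 x 60 at (0, -39); jar bay 76 x 74 at (-52, 32); bay 60 x 74 at (60, 32), taken by the buffer bottle.
- meter_center (a point): Handheld colorimeter, grey, lying flat: 150 (x) x 60 (y) x 34 mm high, 0.23 kg. Black round cap 38 mm across on top, 46 mm towards +x, up to 46 mm high; display and keys behind it. Point: mid-length, mid-width, 17 mm up. Either way round is fine. Hold it across the width at mid-length, fingertips at most 20 mm below its top face, to stay above the tray ribs.
- pen_center (a point): Pen-type pH tester lying flat: 160 mm long (x); white box body 112 x 40 (y) x 34 mm high from x = -80 to +32, then a black round cap 28 mm thick to x = +80. 0.12 kg, balance point near x = -10. Point: middle of the length and width, 17 mm up. Either way round is fine. Hold the white body across its width, fingertips at most 20 mm below its top, to stay above the tray ribs.
- jar1_center (a point): Squat wide-mouth sample jar of white plastic with a white ribbed screw lid, standing: 50 mm across, 68 mm high, straight sides up to 48 mm, lid from 54 mm up (49 mm across), about 0.06 kg. The point is on its axis, 34 mm above its underside; z up. The two jars are alike: either may go in either kit.
- jar2_center (a point): The other sample jar, the same as the first: 50 mm across, 68 mm high; the point is on its axis, 34 mm above its underside.
- cell_center (a point): Round sample cell of clear glass with a white screw cap, standing: glass 25 mm across, cap 26 mm across from 46 to 60 mm up, 60 mm high, about 0.04 kg. The point is on its axis, 30 mm above its underside; z up.
- buffer_center (a point): Bystander: small white buffer bottle with a narrow neck, already standing in its bay of the pH-kit tray: 36 mm across, 70 mm high. The point is on its axis, 35 mm above its underside. Leave it alone.
- reagent_center (a point): Bystander: amber glass reagent bottle with a white cap, on the bench beyond the trays: 50 mm across, 100 mm high. The point is on its axis, 50 mm above its underside. Leave it alone.
- beaker_center (a point): Bystander: empty glass beaker on the bench beyond the trays: 60 mm across, 80 mm high. The point is on its axis, 40 mm above its underside. Leave it alone.
Not all that is in view belongs to the job. Of the things that look like the part that bears pen_center, take the one that is farthest to the robot's left at the start.

How it is judged (in metres and radians):
At the end, for the whole second after the job is handed in: All five things released, at rest, flat or upright (0.12 rad), down on the tray floor (within 4 mm) inside their own bays: centres within 14 to 19 mm of the bay centres, long things within 0.25 rad of the bay; one jar in each tray; buffer bottle upright within 15 mm of where it stood (x of meter_center in the frame of meter_tray between -0.019 and 0.019 m and y of meter_center in the frame of meter_tray between -0.053 and -0.025 m and z of meter_center in the frame of meter_tray below 0.024 m and angle between each of meter_center, cell_center, pen_center, jar1_center, jar2_center, buffer_center's own z axis and vertical below 0.12 rad and angle between the x axis of meter_center and the x axis of meter_tray, either way round below 0.25 rad and x of cell_center in the frame of meter_tray between 0.051 and 0.081 m and y of cell_center in the frame of meter_tray between 0.014 and 0.046 m and z of cell_center in the frame of meter_tray below 0.037 m and x of pen_center in the frame of pen_tray between -0.014 and 0.014 m and y of pen_center in the frame of pen_tray between -0.053 and -0.025 m and z of pen_center in the frame of pen_tray below 0.024 m and angle between the x axis of pen_center and the x axis of pen_tray, either way round below 0.25 rad and ((x of jar1_center in the frame of meter_tray between -0.069 and -0.035 m and y of jar1_center in the frame of meter_tray between 0.026 and 0.058 m and z of jar1_center in the frame of meter_tray below 0.041 m and x of jar2_center in the frame of pen_tray between -0.069 and -0.035 m and y of jar2_center in the frame of pen_tray between 0.016 and 0.048 m and z of jar2_center in the frame of pen_tray below 0.041 m) or (x of jar2_center in the frame of meter_tray between -0.069 and -0.035 m and y of jar2_center in the frame of meter_tray between 0.026 and 0.058 m and z of jar2_center in the frame of meter_tray below 0.041 m and x of jar1_center in the frame of pen_tray between -0.069 and -0.035 m and y of jar1_center in the frame of pen_tray between 0.016 and 0.048 m and z of jar1_center in the frame of pen_tray below 0.041 m)) and linear speed of each of meter, cell, jar1, jar2, pen below 0.02 m/s and distance of buffer_center from where it was at the start of the episode below 0.015 m); the robot touches nothing.
It fails at once if one of the kit's things is dropped (it moves faster than 0.8 m/s while the fingers do not hold it, a fall of more than 3 cm) ((linear speed of meter above 0.8 m/s and contact force between the fingers and meter below 0.05 N) or (linear speed of cell above 0.8 m/s and contact force between the fingers and cell below 0.05 N) or (linear speed of jar1 above 0.8 m/s and contact force between the fingers and jar1 below 0.05 N) or (linear speed of jar2 above 0.8 m/s and contact force between the fingers and jar2 below 0.05 N) or (linear speed of pen above 0.8 m/s and contact force between the fingers and pen below 0.05 N)).
It fails at once if the amber bottle or the beaker is shifted by more than 30 mm or tipped over (distance of any of reagent_center, beaker_center from where it was at the start of the episode above 0.03 m or angle between any of reagent_center, beaker_center's own z axis and vertical above 0.4 rad).
It fails at once if the packed buffer bottle is tipped over or lifted out of its bay (angle between buffer_center's own z axis and vertical above 0.4 rad or distance of buffer_center from where it was at the start of the episode above 0.03 m).
It also fails if it takes over 128 s, if anything falls off the work surface, if the arm or the gripper's body presses on something with over 40 N, if the wrist force passes 120 N, or if a joint passes its speed limit or range.

ROBOT

A 7-joint arm with a two-finger parallel gripper is mounted at the origin on the work surface. World frame = base frame: x ahead of the robot, y to its left, z up, the work surface at z = 0. Lengths are in mm, angles in rad, forces in N, time in s.
With the tool pointing down it reaches from about 425 to 950 mm from the base axis. Payload 4.7 kg.
Tool frame: the origin (TCP) lies midway between the tips of the shut fingers; the grasp point (between the pads) lies 19 mm behind it (arm.grasp_offset is the distance from the TCP to the grasp point, in mm); x points along the fingers, y is the direction in which the jaws open and shut, and the axes are right-handed (so a half turn about x gives the same grasp; the last joint's range is limited). The gripper opens to 85 mm and grips with 20 to 120 N. Pads are 22 mm wide; open, the fingers measure 114 mm over their backs; the gripper's body (76 mm by 85 mm) begins 54 mm behind the grasp point. The pads swing forward as they close: fully open they stand 13 mm farther back than shut.
Start: joints at [-1.224, 0.469, -0.049, 1.532, 0.024, 1.141, -0.082], TCP at [247.698, 627.929, 231.335] pointing down, gripper open.
Joint ranges: [-2.59, 2.59], [-0.33, 1.99], [-1.39, 1.29], [0.1, 2.45], [-1.04, 4.18], [0.21, 1.99], [-2.66, 2.66]. Speed limits (rad/s): [2.57, 2.57, 3.14, 3.14, 3.14, 3.14, 3.14].

INTERFACE

Orientations are given as [roll, pitch, yaw] about the fixed x, y, z axes, in that order (R = Rz(yaw) Ry(pitch) Rx(roll)).
In Python, from rig import telemetry, optics, workorder, arm gives the robot as it stands. The module is installed in compiled form; this text tells all that it offers.
- The arm moves only by the shell command python3 -m jog 'ROWS' [OPENING] [FORCE]. ROWS is JSON, a list that holds one entry, the list of rows, each a list of 4 numbers: the shift along the tool's x, y, z in mm, then the turn about the tool's x in degrees. In form: [[[tx, ty, tz, yaw], ...]]. A call has 1 to 5 rows; each row is the pose to reach, as a shift and turn from the pose measured when the call began, along the tool's axes at that moment; what a row does not reach only later rows make up. A row lasts 1/12 s, in which the tool goes at most 41.7 mm and 7.16 degrees, less where a joint would pass 70% of its speed; a pose out of reach is approached as far as the arm can. A call with a gripper value outside its range is refused whole. OPENING is the closure in counts, from 0 (fully open) to 255 (shut), set as the call begins (- or left out, the last holds). The fingers move at their own pace and stop on an object; FORCE is the grip in N (left out, the last holds). Time passes only in rows, so rows that repeat a pose let the fingers close. It gives the time, the measured TCP pose, the force and the opening at its end, in the units of the state.
- telemetry.state(): the state, without advancing time (a new reading comes with each control period).
- optics.capture(name): name is "scene" or "top" or "wrist"; returns the picture (384x512x3 uint8, red, green, blue); there is no depth.
- optics.get_calibration(name): a dict with "camera_matrix" (3x3 intrinsics, pixels), "extrinsics" (4x4, takes a point from world to camera coordinates). Camera axes: x right, y up, looking along -z (the intrinsics and any distortion apply to the point x, -y, -z); pixel columns grow to the right and rows downward; lengths in mm; the calibration is good to about 2 mm. A picture is of the moment at which its call begins: read the wrist's pose just before it. get_calibration takes no time and is no camera call; for the wrist camera it gives the pose at the moment of the call.
- workorder.close_job(): hands the job in, once; it reports no verdict.
The state is a dict: "time_s": time; "joint_positions": joint angles; "joint_velocities": joint speeds; "joint_efforts": joint torques, N m; "ee_pos": TCP position; "tool_rot": TCP orientation; "contact_force": force on the tool from outside, world axes, zero at the start; "ft_torque": the same for the moment, N m; "width": opening from 0.0 (shut) to 1.0 (fully open).
Only numpy, scipy, OpenCV 4.12 (cv2) and the standard library are available. Lean on these libraries where they do the work, as an engineer would, in place of code of your own. Each camera call takes 0.05 s, during which the arm holds its last target. There are 200 camera calls.

## Working session

There is one attempt and no reset: what is moved stays moved. The work goes in short steps, Python scripts to look and compute and a shell command to move; the robot and the scene stay as the last step left them, time stands still between calls to the robot, and variables do not carry over. Pictures are saved under pics/ and viewed, about 12 in all and at most 16, crops included, and the job is handed in when it is done.

```bash
mkdir -p pics
cat > h.py <<'E'
import numpy as np, cv2
from rig import telemetry, optics, workorder, arm
from scipy.spatial.transform import Rotation as R
def snap(n,f):
    im=optics.capture(n); cv2.imwrite('pics/'+f,im[:,:,::-1]); return im
def ray(c,uv,z):
    K=np.array(c["camera_matrix"]);E=np.array(c["extrinsics"])
    p=np.linalg.inv(K)@np.array([uv[0],uv[1],1.]); d=np.array([p[0],-p[1],-1.])
    Rm=E[:3,:3]; o=-Rm.T@E[:3,3]; d=Rm.T@d
    return o+d*(z-o[2])/d[2]
def proj(c,P):
    K=np.array(c["camera_matrix"]);E=np.array(c["extrinsics"])
    p=E[:3,:3]@np.array(P,float)+E[:3,3]; q=K@np.array([p[0]/-p[2],-p[1]/-p[2],1]); return q[:2]
def st():
    s=telemetry.state(); return s
E
python3 - <<'E'
from h import *
s=st(); print({k:np.round(v,3) for k,v in s.items()}); print(arm.grasp_offset)
for n in("scene","top","wrist"):
    a=snap(n,n+'0.png'); c=optics.get_calibration(n); print(n,c)
a=cv2.imread('pics/top0.png'); cv2.imwrite('pics/top0b.png',cv2.resize(a,(800,600),interpolation=cv2.INTER_CUBIC))
E
```

```text
{'time_s': np.float64(0.0), 'joint_positions': array([-1.224,  0.469, -0.049,  1.534,  0.024,  1.141, -0.082]), 'joint_velocities': array([-0.   , -0.001,  0.   , -0.002,  0.001,  0.   ,  0.001]), 'joint_efforts': array([-0.0000e+00, -5.1030e+01, -4.7000e-02, -2.3772e+01,  1.1000e-02,
        7.0000e-03,  0.0000e+00]), 'ee_pos': array([247.53 , 627.334, 230.25 ]), 'tool_rot': array([-1.524,  1.569, -1.9  ]), 'contact_force': array([0.029, 0.169, 0.113]), 'ft_torque': array([-0.035, -0.005, -0.007]), 'width': np.float64(0.998)}
18.700000000000003
scene {'camera_matrix': array([[492.42381476,   0.        , 250.64852289],
       [  0.        , 492.42381476, 187.36416782],
       [  0.        ,   0.        ,   1.        ]]), 'extrinsics': array([[-6.49708886e-01,  7.60172050e-01,  4.10096376e-03,
         2.96002001e+02],
       [-6.12922039e-01, -5.27032162e-01,  5.88696589e-01,
         2.76701829e+02],
       [ 4.49672032e-01,  3.79967834e-01,  8.08343682e-01,
        -1.56427661e+03],
       [ 0.00000000e+00,  0.00000000e+00,  0.00000000e+00,
         1.00000000e+00]])}
top {'camera_
[... 354 characters left out ...]
 [-5.65159312e-02,  1.33133946e-02,  9.98312928e-01,
        -1.21404077e+03],
       [ 0.00000000e+00,  0.00000000e+00,  0.00000000e+00,
         1.00000000e+00]])}
wrist {'camera_matrix': array([[273.44996687,   0.        , 251.2605045 ],
       [  0.        , 273.44996687, 184.07562506],
       [  0.        ,   0.        ,   1.        ]]), 'extrinsics': array([[ 3.66473021e-01,  9.30426156e-01, -2.16639902e-03,
        -6.74460429e+02],
       [-8.97815439e-01,  3.53015444e-01, -2.63263241e-01,
         3.44089216e+01],
       [-2.44182233e-01,  9.84239017e-02,  9.64721604e-01,
        -3.78073481e+02],
       [ 0.00000000e+00,  0.00000000e+00,  0.00000000e+00,
         1.00000000e+00]])}
```

View pics/top0b.png

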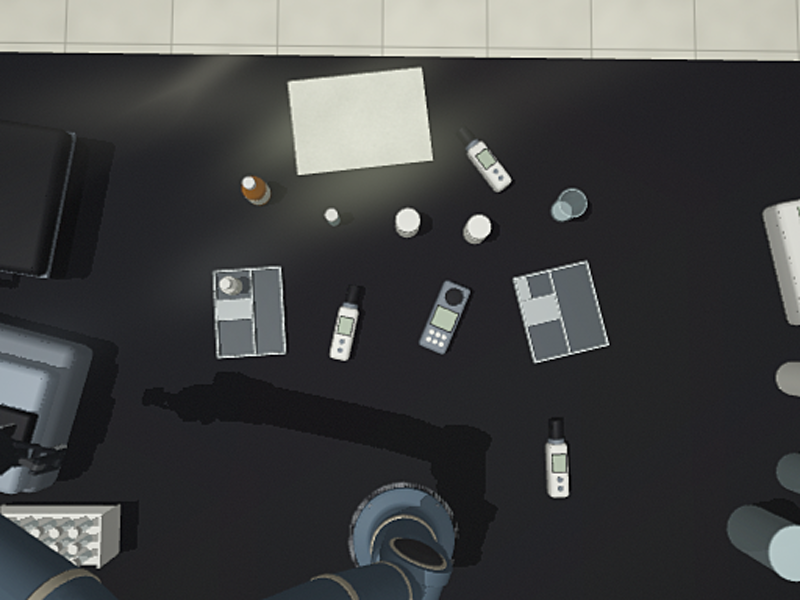

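View pics/scene0.png

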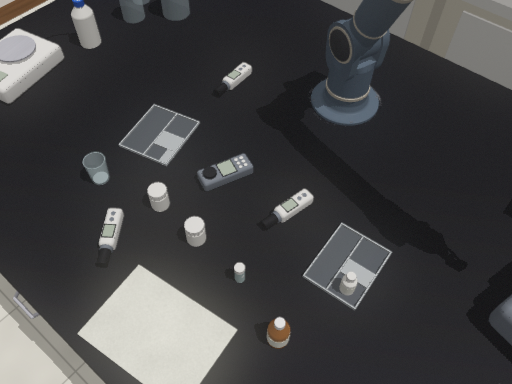

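Top view: the left tray (buffer at about 230,285) is the pen tray and the right one is the meter tray. The leftmost pen is at about (345,325), the meter (445,317), jars (407,221) and (478,228), and the cell (332,216). I'll enlarge this area to read pixel positions.

Run:
```python
from h import *
a=cv2.imread('pics/top0.png')
for n,(u,v,w,h) in dict(L=(132,128,132,110),Rr=(262,128,132,110)).items():
    b=cv2.resize(a[v:v+h,u:u+w],None,fx=5,fy=5,interpolation=cv2.INTER_CUBIC)
    b=cv2.convertScaleAbs(b,alpha=1.3,beta=15)
    cv2.imwrite(f'pics/top0{n}.png',b)
```

```text
(no output)
```

View pics/top0L.png

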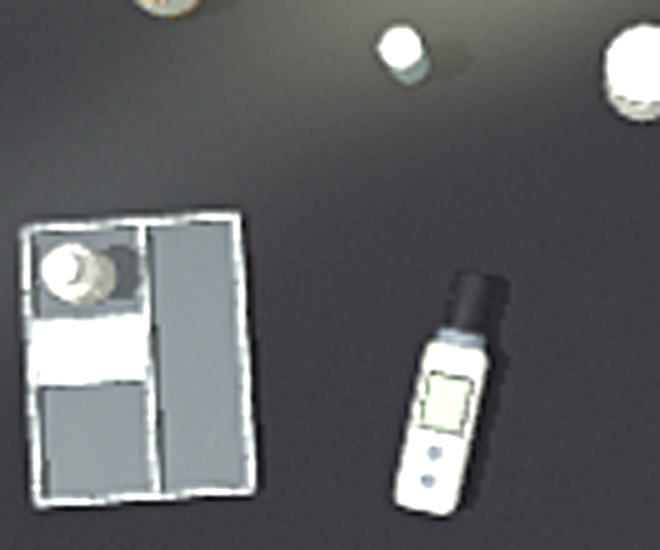

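View pics/top0Rr.png

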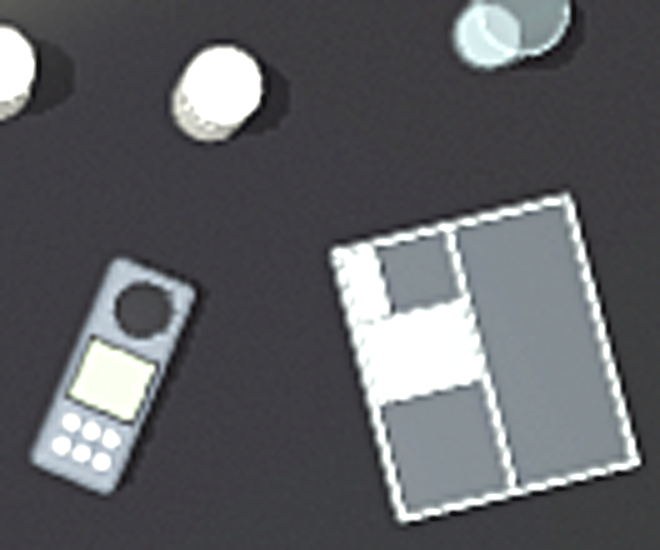

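Run:
```python
from h import *
c=optics.get_calibration("top")
f=lambda u,v,z,u0: ray(c,((u+.5)/5-.5+u0,(v+.5)/5-.5+128),z)[:2]
def tray(n,p,u0):
    q=np.array([f(*x,10,u0) for x in p]) # TL,TR,BR,BL
    ex=(q[0]+q[1]-q[2]-q[3])/2; ey=(q[0]+q[3]-q[1]-q[2])/2
    print(n,q.mean(0).round(1),'len',np.linalg.norm(ex).round(1),np.linalg.norm(ey).round(1),'ang',np.degrees([np.arctan2(ex[1],ex[0]),np.arctan2(-ey[0],ey[1])]).round(1))
    a=np.arctan2(ex[1],ex[0])*.5+.5*np.arctan2(-ey[0],ey[1]); return q.mean(0),a
tp=tray('pen',[(21,226),(242,213),(256,492),(36,507)],132)
tm=tray('met',[(332,248),(570,194),(637,463),(402,520)],262)
def bay(t,x,y): a=t[1];return (t[0]+[x*np.cos(a)-y*np.sin(a),x*np.sin(a)+y*np.cos(a)]).round(1)
for n,t,x,y in [('pen',tp,0,-39),('pjar',tp,-52,32),('met',tm,0,-39),('mjar',tm,-52,42),('cell',tm,66,30)]: print('bay',n,bay(t,x,y),np.degrees(t[1]).round(1))
a=f(424,508,34,132);b=f(460,340,34,132); t=f(481,272,26,132); d=(b-a)/np.linalg.norm(b-a)
print('pen a,b',a,b,np.linalg.norm(b-a),np.linalg.norm(t-a),'ang',np.degrees(np.arctan2(d[1],d[0])),'center',a+80*d,'bal',a+70*d)
q=np.array([f(*x,34,262) for x in [(118,258),(200,290),(108,495),(32,462)]]); e=q[0]+q[1]-q[2]-q[3]
print('meter',q.mean(0),np.degrees(np.arctan2(e[1],e[0])),np.linalg.norm(e)/2)
print('jarR',f(220,84,68,262),'jarL',f(645,65,68,132),'cell',f(401,47,60,132),'buf',f(66,270,70,132))
s=st();Rm=R.from_euler('xyz',s['tool_rot']).as_matrix();print(Rm.round(3))
```

```text
pen [475.8 332.9] len 187.6 147.0 ang [4.1 4. ]
met [ 482.  -335.5] len 187.3 164.7 ang [13.7 13.5]
bay pen [478.6 294. ] 4.1
bay pjar [421.7 361.1] 4.1
bay met [ 491.1 -373.4] 13.6
bay mjar [ 421.6 -306.8] 13.6
bay cell [ 539.1 -290.8] 13.6
pen a,b [378.4279677  139.14382752] [488.49686036 116.80872557] 112.3121449787414 159.6227328591144 ang -11.470671817390896 center [456.83009789 123.23452265] bal [447.02983162 125.22318576]
meter [466.08063032 -83.58492273] -23.425016637837523 147.0065323168611
jarR [ 653.7974426  -148.45658764] jarL [664.99625274  -3.13004979] cell [677.12710028 154.98724692] buf [529.71390947 365.08975877]
[[-0.001  0.367  0.93 ]
 [-0.002  0.93  -0.367]
 [-1.    -0.002  0.   ]]
```

```bash
cat > go.py <<'E'
import sys; from h import *
# usage: go.py x y z [jaw_deg]  -> tool-frame shift
s=st(); Rm=R.from_euler('xyz',s['tool_rot']).as_matrix(); p=np.array(s['ee_pos'])
j=np.degrees(np.arctan2(Rm[1,1],Rm[0,1]))
print('t',round(s['time_s'],2),'p',p.round(1),'jaw',round(j,1),'w',round(s['width'],3),'F',np.round(s['contact_force'],1))
if len(sys.argv)>3:
    d=Rm.T@(np.array([float(v) for v in sys.argv[1:4]])-p); print('shift',d.round(1))
    if len(sys.argv)>4: print('turn(cw+)',round((j-float(sys.argv[4])+90)%180-90,1))
E
python3 -m jog '[[[13,-108,155,0],[13,-108,155,0],[13,-108,155,0],[13,-108,155,0],[13,-108,155,0]]]' 0 40
python3 -m jog '[[[13,-108,155,-5],[13,-108,155,-11],[13,-108,155,-16],[13,-108,155,-21],[13,-108,155,-21]]]'
python3 go.py 665 -3 180 90
```

```text
time_s: 0.57
ee_pos: [355.5, 464.8, 217.0]
tool_rot: [-1.101, 1.566, -1.482]
contact_force: [0.7, -1.0, -0.7]
width: 0.999
time_s: 0.98
ee_pos: [461.1, 302.4, 204.5]
tool_rot: [-1.446, 1.564, -1.462]
contact_force: [0.2, -0.2, 0.4]
width: 0.997
t 0.98 p [461.1 302.4 204.5] jaw 89.1 w 0.997 F [ 0.2 -0.2  0.4]
shift [  26.7 -301.9  208.8]
turn(cw+) -0.9
```

```bash
python3 -m jog '[[[13,-150,104,-1],[13,-150,104,-1],[13,-150,104,-1],[13,-150,104,-1],[13,-150,104,-1]]]' >/dev/null
python3 -m jog '[[[13,-152,104,0],[13,-152,104,0],[13,-152,104,0],[13,-152,104,0],[13,-152,104,0]]]' >/dev/null
python3 go.py 665 -3 120 90
python3 - <<'E'
from h import *
c=optics.get_calibration("wrist"); snap("wrist","w1.png")
for P in [(665,-3,68),(665,-3,0),(654,-148,68),(677,155,60)]: print(P,proj(c,P).round(0))
E
```

```text
t 1.82 p [669.6 -14.1 180.3] jaw 89.4 w 1.0 F [-0.2 -0.8  0.1]
shift [60.1 11.8 -4.9]
turn(cw+) -0.6
(665, -3, 68) [264. 176.]
(665, -3, 0) [262. 163.]
(654, -148, 68) [112. 166.]
(677, 155, 60) [424. 185.]
```

View pics/w1.png

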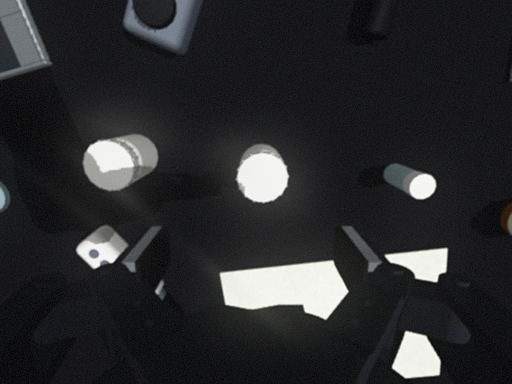

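The wrist view shows the jar lids at (263,178) and (109,165) and the cell cap at (424,186). All are within about 2 px of the predictions, so I'll pick up the first jar.

```bash
python3 -m jog '[[[30,12,-5,0],[70,12,-5,0],[110,12,-5,0],[140,12,-5,0],[140,12,-5,0]]]' >/dev/null
python3 go.py 665 -3 18 90
python3 -m jog '[[[11,0,0,0],[22,0,0,0],[22,0,0,0],[22,0,0,0]]]' >/dev/null
python3 -m jog '[[[0,0,0,0],[0,0,0,0],[0,0,0,0],[0,0,0,0],[0,0,0,0]]]' 255 40 >/dev/null
python3 -m jog '[[[0,0,0,0],[0,0,0,0],[0,0,0,0],[0,0,0,0],[0,0,0,0]]]'
python3 go.py 421.7 361 180
```

```text
t 2.28 p [661.   -8.5  32.5] jaw 89.1 w 0.999 F [-0.7  0.6 -1.3]
shift [14.4  5.8  4. ]
turn(cw+) -0.9
time_s: 3.45
ee_pos: [662.5, -8.0, 13.2]
tool_rot: [-1.988, 1.554, -2.003]
contact_force: [-1.1, 0.2, 1.8]
width: 0.572
t 3.45 p [662.5  -8.   13.2] jaw 89.2 w 0.572 F [-1.1  0.2  1.8]
shift [-170.7  362.9 -247.4]
```

```bash
python3 -m jog '[[[-20,0,0,0],[-50,0,0,0],[-90,0,0,0],[-130,20,-13,0],[-150,50,-34,0]]]' >/dev/null
python3 -m jog '[[[-5,33,-23,0],[-5,66,-46,0],[-5,99,-69,0],[-5,132,-92,0],[-5,160,-110,0]]]' >/dev/null
python3 go.py 421.7 361 130 94
```

```text
t 4.28 p [526.7 202.1 166.4] jaw 88.8 w 0.573 F [-0.8  0.8 -0.8]
shift [  33.8  157.3 -108.3]
turn(cw+) -5.2
```

```bash
python3 -m jog '[[[0,33,-23,-1],[5,66,-46,-2],[10,99,-69,-3],[20,132,-92,-4],[34,157,-108,-5]]]' >/dev/null
python3 -m jog '[[[0,0,0,0],[0,0,0,0]]]' >/dev/null
python3 go.py 421.7 361 16 94
```

```text
t 4.87 p [417.2 366.1 129.3] jaw 94.4 w 0.57 F [ 0.3  0.2 -0.6]
shift [113.4  -3.7   4.4]
turn(cw+) 0.4
```

```bash
python3 -m jog '[[[30,-4,4,0],[65,-4,4,0],[95,-4,4,0],[100,-4,4,0],[100,-4,4,0]]]' >/dev/null
python3 go.py 421.7 361 16 94
python3 - <<'E'
from h import *
snap("wrist","w2.png")
E
```

```text
t 5.28 p [421.6 358.4  28.1] jaw 94.2 w 0.576 F [0.1 0.7 0.6]
shift [12.   2.8  0.3]
turn(cw+) 0.2
```

View pics/w2.png

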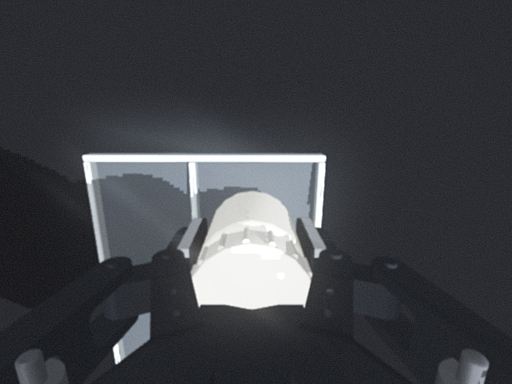

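The jar is held inside the bay: rib at column 193, outer wall at 320, jar from about 210 to 300. I'll lower it to contact.

```bash
python3 -m jog '[[[4,2,0,0],[8,2,0,0],[10,2,0,0],[10,2,0,0]]]' >/dev/null
python3 go.py
python3 -m jog '[[[1,0,0,0],[2,0,0,0],[2,0,0,0]]]' >/dev/null
python3 go.py
```

```text
t 5.67 p [422.6 361.9  20.2] jaw 94.2 w 0.575 F [ 0.3  0.3 -0.5]
t 5.92 p [422.6 361.9  18.3] jaw 94.2 w 0.573 F [ 0.2 -0.2 -0.7]
```

```bash
python3 -m jog '[[[1,0,0,0],[2,0,0,0],[2,0,0,0]]]' >/dev/null
python3 go.py
python3 -m jog '[[[1,0,0,0],[2,0,0,0],[2,0,0,0]]]' >/dev/null
python3 go.py
```

```text
t 6.17 p [422.6 361.9  16.2] jaw 94.2 w 0.571 F [ 0.6  0.9 -0.2]
t 6.42 p [422.8 361.9  16. ] jaw 94.2 w 0.571 F [-3.4 -3.4 13.9]
```

```bash
python3 -m jog '[[[0,0,0,0],[0,0,0,0],[0,0,0,0]]]' 60
python3 -m jog '[[[-20,0,0,0],[-50,0,0,0],[-90,0,0,0],[-130,0,10,0],[-130,-20,40,0]]]' >/dev/null
python3 go.py 677 155 140 90
```

```text
time_s: 6.67
ee_pos: [422.8, 362.0, 16.0]
tool_rot: [-1.68, 1.556, -1.607]
contact_force: [0.2, 0.6, -0.5]
width: 0.763
t 7.08 p [463.4 355.4 153.9] jaw 94.8 w 0.76 F [0.5 2.5 0.7]
shift [  15.8 -217.7  195.9]
turn(cw+) 4.8
```

```bash
python3 -m jog '[[[3,-30,27,2],[3,-60,54,3],[5,-90,81,4],[8,-115,104,5],[8,-115,104,5]]]' 60 >/dev/null
python3 go.py 677 155 110 90
```

```text
t 7.5 p [582.4 240.8 146.2] jaw 89.1 w 0.765 F [-0.  -0.9 -0.5]
shift [ 37.8 -84.1  95.5]
turn(cw+) -0.9
```

```bash
python3 -m jog '[[[7,-25,29,-1],[15,-50,58,-1],[25,-70,82,-1],[38,-84,95,-1],[38,-84,95,-1]]]' >/dev/null
python3 -m jog '[[[0,0,0,0],[0,0,0,0]]]' >/dev/null
python3 go.py 677 155 13 90
```

```text
t 8.08 p [677.2 147.6 105.2] jaw 89.6 w 0.764 F [-0.3 -0.8 -0.4]
shift [92.1  8.6 -0.8]
turn(cw+) -0.4
```

```bash
python3 -m jog '[[[15,8,0,0],[50,8,0,0],[80,8,0,0],[88,8,0,0],[88,8,0,0]]]' >/dev/null
python3 go.py 677 155 14 90
python3 -m jog '[[[0,0,0,0],[0,0,0,0],[0,0,0,0],[0,0,0,0],[0,0,0,0]]]' 255 40 >/dev/null
python3 -m jog '[[[0,0,0,0],[0,0,0,0],[0,0,0,0],[0,0,0,0],[0,0,0,0]]]' >/dev/null
python3 go.py 539 -291 140
```

```text
t 8.5 p [674.6 156.   13.8] jaw 89.8 w 0.766 F [0.2 0.5 0.2]
shift [-0.2 -1.   2.4]
turn(cw+) -0.2
t 9.33 p [675.8 156.3  15.7] jaw 89.8 w 0.289 F [-0.3 -0.6  1.2]
shift [-118.5 -449.4 -134.8]
```

```bash
python3 -m jog '[[[-20,0,0,0],[-50,0,0,0],[-90,0,0,0],[-120,-20,-6,0],[-135,-55,-17,0]]]' >/dev/null
python3 -m jog '[[[0,-38,-11,0],[0,-76,-23,0],[0,-114,-35,0],[0,-150,-45,0],[0,-180,-55,0]]]' >/dev/null
python3 go.py 539 -291 140 90
```

```text
t 10.17 p [605.3 -74.4 156.7] jaw 90.1 w 0.283 F [-0.8 -0.2  0. ]
shift [  18.1 -216.3  -66.8]
turn(cw+) 0.1
```

```bash
python3 -m jog '[[[0,-38,-12,0],[0,-76,-24,0],[5,-114,-36,0],[10,-150,-48,0],[15,-180,-60,0]]]' >/dev/null
python3 -m jog '[[[0,-20,-4,0],[10,-34,-4,0],[10,-34,-4,0],[10,-34,-4,0]]]' >/dev/null
python3 go.py 539 -291 30 90
```

```text
t 10.92 p [ 539.7 -292.2  132.4] jaw 89.9 w 0.288 F [0.4 0.3 0.4]
shift [102.3   2.2  -1.5]
turn(cw+) -0.1
```

```bash
python3 -m jog '[[[30,2,-1,0],[65,2,-1,0],[95,2,-1,0],[104,2,-1,0],[104,2,-1,0]]]' >/dev/null
python3 -m jog '[[[0,0,0,0],[0,0,0,0]]]' >/dev/null
python3 go.py 539 -291 18
python3 - <<'E'
from h import *
c=optics.get_calibration("wrist");snap("wrist","w3.png")
a=np.radians(13.6);t=np.array([482,-335.5])
for x,y in [(42,5),(42,55),(90,5),(90,55),(94,83),(94,-83)]: print((x,y),proj(c,[*(t+[x*np.cos(a)-y*np.sin(a),x*np.sin(a)+y*np.cos(a)]),10]).round(0))
E
```

```text
t 11.5 p [ 539.9 -288.1   27.6] jaw 90.1 w 0.284 F [ 0.9  0.3 -0.9]
shift [ 9.6 -2.9 -1. ]
(42, 5) [197. 191.]
(42, 55) [277. 173.]
(90, 5) [218. 260.]
(90, 55) [293. 244.]
(94, 83) [337. 240.]
(94, -83) [ 95. 291.]
```

View pics/w3.png

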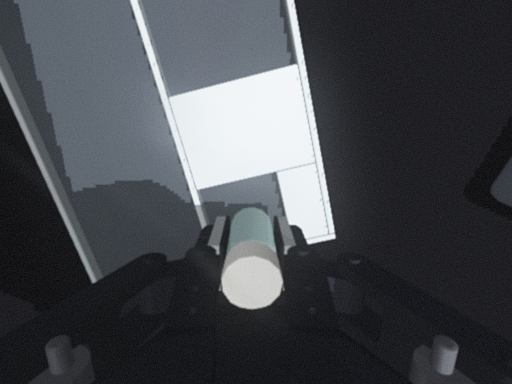

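The bay corners, at (198,189) and (278,172), match the prediction. Lowering now.

```bash
python3 -m jog '[[[3,-2,-1,0],[6,-2,-1,0],[7,-2,-1,0],[7,-2,-1,0]]]' >/dev/null
python3 go.py
python3 -m jog '[[[1,0,0,0],[2,0,0,0],[2,0,0,0]]]' >/dev/null
python3 go.py
```

```text
t 11.88 p [ 538.9 -290.6   21. ] jaw 90.1 w 0.287 F [ 0.2  0.3 -0.4]
t 12.13 p [ 538.8 -290.6   18.8] jaw 90.1 w 0.285 F [-0.2  0.3  0.4]
```

```bash
python3 -m jog '[[[1,0,0,0],[1,0,0,0],[1,0,0,0]]]' >/dev/null
python3 go.py
python3 -m jog '[[[1,0,0,0],[2,0,0,0],[2,0,0,0]]]' >/dev/null
python3 go.py
```

```text
t 12.38 p [ 539.  -290.7   18.5] jaw 90.0 w 0.282 F [-0.8 -0.   5.1]
t 12.63 p [ 539.1 -290.8   18.4] jaw 90.0 w 0.287 F [-3.9  2.2 14.3]
```

```bash
python3 -m jog '[[[0,0,0,0],[0,0,0,0],[0,0,0,0]]]' 120 | tail -1
python3 -m jog '[[[-20,0,0,0],[-50,0,0,0],[-85,0,0,0],[-115,0,0,0],[-125,20,15,0]]]' >/dev/null
python3 go.py 654 -148 140 90
```

```text
width: 0.526
t 13.3 p [ 552.3 -276.7  148.1] jaw 89.5 w 0.527 F [ 0.2 -1.4  0.3]
shift [  7.5 129.6 100.5]
turn(cw+) -0.5
```

```bash
python3 -m jog '[[[0,30,24,0],[0,60,48,0],[0,90,72,0],[0,118,92,0],[0,129,100,0]]]' 30 >/dev/null
python3 -m jog '[[[0,0,0,0],[0,0,0,0]]]' >/dev/null
python3 go.py 654 -148 18 90
```

```text
t 13.88 p [ 656.4 -139.9  146. ] jaw 90.1 w 0.883 F [-0.3 -0.8 -0.4]
shift [128.   -7.   -3.9]
turn(cw+) 0.1
```

```bash
python3 -m jog '[[[20,-7,-4,0],[55,-7,-4,0],[90,-7,-4,0],[118,-7,-4,0],[124,-7,-4,0]]]' >/dev/null
python3 -m jog '[[[0,0,0,0],[0,0,0,0]]]' >/dev/null
python3 go.py 654 -148 18 90
```

```text
t 14.47 p [ 647.  -153.1   16.8] jaw 89.7 w 0.879 F [0.3 0.1 0.8]
shift [-1.2  5.1  7. ]
turn(cw+) -0.3
```

```bash
python3 -m jog '[[[0,4,6,0],[0,4,6,0],[0,4,6,0]]]' >/dev/null
python3 go.py 654 -148 16
python3 -m jog '[[[0,0,0,0],[0,0,0,0],[0,0,0,0],[0,0,0,0],[0,0,0,0]]]' 255 40 >/dev/null
python3 -m jog '[[[0,0,0,0],[0,0,0,0],[0,0,0,0],[0,0,0,0]]]' >/dev/null
python3 go.py 421.6 -306.8 140
```

```text
t 14.72 p [ 654.7 -149.1   18.8] jaw 89.8 w 0.884 F [0.6 0.5 0.6]
shift [ 2.8  1.1 -0.7]
t 15.47 p [ 655.8 -149.2   20.3] jaw 89.8 w 0.568 F [ 0.8 -0.4  1.7]
shift [-119.  -159.9 -232.9]
```

```bash
python3 -m jog '[[[-20,0,0,0],[-50,0,0,0],[-90,0,0,0],[-120,-13,-19,0],[-125,-32,-46,0]]]' >/dev/null
python3 -m jog '[[[0,-22,-32,0],[0,-44,-64,0],[0,-66,-96,0],[0,-88,-128,0],[0,-100,-146,0]]]' >/dev/null
python3 go.py 421.6 -306.8 130 90
```

```text
t 16.3 p [ 463.6 -280.7  149.5] jaw 89.8 w 0.569 F [-0.1 -0.9 -1.2]
shift [ 19.3 -26.  -42.2]
turn(cw+) -0.2
```

```bash
python3 -m jog '[[[5,-15,-25,0],[15,-25,-41,0],[19,-25,-41,0],[19,-25,-41,0],[19,-25,-41,0]]]' >/dev/null
python3 -m jog '[[[0,0,0,0],[20,0,0,0],[50,0,0,0],[80,0,0,0],[90,0,0,0]]]' >/dev/null
python3 -m jog '[[[0,0,0,0],[0,0,0,0]]]' >/dev/null
python3 go.py 421.6 -306.8 23
```

```text
t 17.3 p [ 425.1 -303.1   36.9] jaw 90.1 w 0.572 F [ 0.6 -0.2 -1.1]
shift [13.9 -3.5 -3.6]
```

```bash
python3 -m jog '[[[5,-3,-3,0],[9,-3,-3,0],[10,-3,-3,0],[10,-3,-3,0]]]' >/dev/null
python3 go.py 421.6 -306.8 23
python3 -m jog '[[[1,0,0,0],[2,0,0,0],[2,0,0,0]]]' >/dev/null
python3 go.py
python3 -m jog '[[[1,0,0,0],[2,0,0,0],[2,0,0,0]]]' >/dev/null
python3 go.py
```

```text
t 17.63 p [ 422.3 -306.5   27.3] jaw 90.1 w 0.567 F [-0.6  0.2 -0.1]
shift [ 4.3 -0.3 -0.8]
t 17.88 p [ 422.4 -306.5   25.5] jaw 90.1 w 0.568 F [-0.5 -0.3 -1.4]
t 18.13 p [ 422.5 -306.6   23.4] jaw 90.1 w 0.568 F [ 0.4 -0.1 -0.9]
```

```bash
python3 -m jog '[[[1,0,0,0],[2,0,0,0],[2,0,0,0]]]' >/dev/null
python3 go.py
```

```text
t 18.38 p [ 422.7 -306.6   23.2] jaw 90.1 w 0.569 F [-3.9  4.1 16.9]
```

```bash
python3 -m jog '[[[0,0,0,0],[0,0,0,0],[0,0,0,0]]]' 60 | tail -1
python3 -m jog '[[[-20,0,0,0],[-50,0,0,0],[-85,0,0,0],[-115,10,0,0],[-120,45,8,0]]]' >/dev/null
python3 -m jog '[[[0,38,8,6],[0,76,16,12],[5,114,24,18],[15,150,30,23],[15,150,32,23]]]' 0 >/dev/null
python3 go.py 466 -83.6 100 66.6
```

```text
width: 0.768
t 19.47 p [ 464.1 -108.9  129.4] jaw 67.1 w 0.998 F [-0.7  0.5 -0.3]
shift [29.2 24.2 -8.7]
turn(cw+) 0.5
```

```bash
python3 -m jog '[[[10,20,-7,0],[25,24,-8,0],[45,24,-8,0],[60,24,-8,0],[60,24,-8,0]]]' >/dev/null
python3 -m jog '[[[0,0,0,0],[0,0,0,0]]]' >/dev/null
python3 go.py 466 -83.6 14 66.6
python3 - <<'E'
from h import *
c=optics.get_calibration("wrist");snap("wrist","w4.png")
a=np.radians(-23.4);t=np.array([466,-83.6])
for x,y in [(75,30),(75,-30),(-75,30),(-75,-30),(46,0)]: print((x,y),proj(c,[*(t+[x*np.cos(a)-y*np.sin(a),x*np.sin(a)+y*np.cos(a)]),34 if x!=46 else 46]).round(0))
E
```

```text
t 20.05 p [464.6 -84.3  66.5] jaw 67.1 w 0.996 F [-0.5  0.4  0.1]
shift [52.5  1.5  0.4]
turn(cw+) 0.5
(75, 30) [291. 305.]
(75, -30) [212. 304.]
(-75, 30) [304.  97.]
(-75, -30) [205.  96.]
(46, 0) [252. 281.]
```

View pics/w4.png

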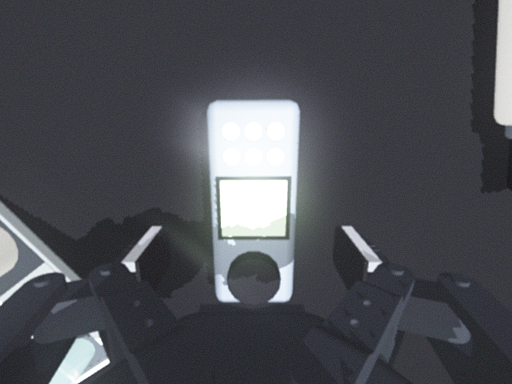

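The meter runs from row 100 to row 303 at columns 208–300, centred between the fingers as predicted. Next: descend and grip.

```bash
python3 -m jog '[[[15,1,0,0],[35,1,0,0],[47,1,0,0],[47,1,0,0],[47,1,0,0]]]' >/dev/null
python3 -m jog '[[[0,0,0,0],[0,0,0,0]]]' >/dev/null
python3 go.py 466 -83.6 15 66.6
```

```text
t 20.68 p [467.1 -84.3  21.6] jaw 67.1 w 0.997 F [-0.1 -0.1 -0.1]
shift [ 6.6  0.3 -1.4]
turn(cw+) 0.5
```

```bash
python3 -m jog '[[[4,0,-1,0],[6,0,-1,0],[6,0,-1,0]]]' >/dev/null
python3 -m jog '[[[0,0,0,0],[0,0,0,0],[0,0,0,0],[0,0,0,0],[0,0,0,0]]]' 255 60 >/dev/null
python3 -m jog '[[[0,0,0,0],[0,0,0,0],[0,0,0,0]]]' >/dev/null
python3 go.py
python3 -m jog '[[[-15,0,0,0],[-35,0,0,0],[-70,0,0,0],[-100,0,0,0],[-110,0,0,0]]]' >/dev/null
python3 go.py 491 -373.4 125 103.6
```

```text
t 21.6 p [466.2 -83.8  16. ] jaw 67.1 w 0.682 F [-0.  -0.9  1.8]
t 22.02 p [466.8 -82.9 129.3] jaw 67.1 w 0.684 F [-0.1  0.3 -3. ]
shift [   8.  -258.1  135.2]
turn(cw+) -36.5
```

```bash
python3 -m jog '[[[0,-30,16,-4],[0,-65,34,-8],[0,-100,52,-13],[0,-135,70,-18],[0,-155,81,-22]]]' >/dev/null
python3 go.py 491 -373.4 125 103.6
```

```text
t 22.43 p [ 479.8 -262.1  130.8] jaw 89.1 w 0.681 F [-0.6 -0.3 -2.1]
shift [   7.5 -111.    12.8]
turn(cw+) -14.5
```

```bash
python3 -m jog '[[[0,-35,4,-4],[0,-70,8,-8],[0,-100,11,-12],[5,-111,12,-14],[5,-111,12,-14]]]' >/dev/null
python3 -m jog '[[[0,0,0,0],[0,0,0,0]]]' >/dev/null
python3 go.py 491 -373.4 40 103.6
```

```text
t 23.02 p [ 486.9 -376.2  123.8] jaw 102.8 w 0.686 F [ 0.7  0.1 -3. ]
shift [83.8  3.1  3.8]
turn(cw+) -0.8
```

```bash
python3 -m jog '[[[15,3,4,-1],[45,3,4,-1],[70,3,4,-1],[84,3,4,-1],[84,3,4,-1]]]' >/dev/null
python3 -m jog '[[[0,0,0,0],[0,0,0,0]]]' >/dev/null
python3 go.py 491 -373.4 19 103.6
python3 - <<'E'
from h import *
c=optics.get_calibration("wrist");snap("wrist","w5.png")
E
```

```text
t 23.6 p [ 489.8 -368.4   36.6] jaw 104.0 w 0.684 F [ 0.3  0.3 -2. ]
shift [17.6 -5.  -0.2]
turn(cw+) 0.4
```

View pics/w5.png

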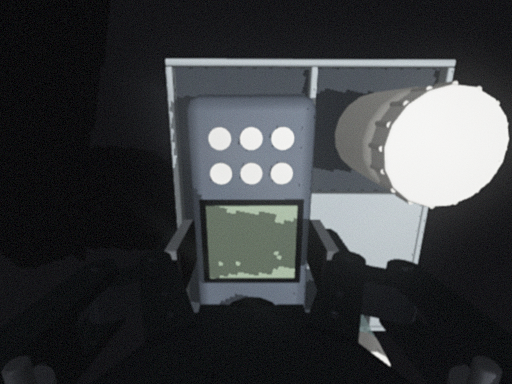

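The meter is square with its bay and the jar stands clear on the right. I'll shift it 5 mm and lower.

```bash
python3 -m jog '[[[5,-5,0,0],[10,-5,0,0],[14,-5,0,0],[14,-5,0,0]]]' >/dev/null
python3 go.py 491 -373.4 19 103.6
python3 -m jog '[[[1,0,0,0],[2,0,0,0],[2,0,0,0]]]' >/dev/null
python3 go.py
```

```text
t 23.98 p [ 490.8 -373.8   22.4] jaw 103.9 w 0.682 F [-0.5 -1.  -3.4]
shift [3.4 0.4 0.2]
turn(cw+) 0.3
t 24.23 p [ 490.7 -373.8   20.2] jaw 103.9 w 0.685 F [-1.2  1.1 -1.9]
```

```bash
python3 -m jog '[[[1,0,0,0],[2,0,0,0],[2,0,0,0]]]' >/dev/null
python3 go.py
python3 -m jog '[[[1,0,0,0],[1,0,0,0],[1,0,0,0]]]' >/dev/null
python3 go.py
```

```text
t 24.48 p [ 490.7 -374.    19.1] jaw 103.9 w 0.686 F [-2.2  0.2  4.7]
t 24.73 p [ 490.7 -374.    19.1] jaw 103.9 w 0.683 F [-2.3  1.6  5.3]
```

```bash
python3 -m jog '[[[0,0,0,0],[0,0,0,0],[0,0,0,0]]]' 45 | tail -1
python3 -m jog '[[[-20,0,0,0],[-50,0,0,0],[-85,0,0,0],[-115,10,0,0],[-120,45,0,0]]]' >/dev/null
python3 go.py 447 125 125 78.5
```

```text
width: 0.825
t 25.4 p [ 482.7 -336.9  145. ] jaw 103.5 w 0.816 F [ 2.  -0.9  0.3]
shift [ 11.6 457.7  73.3]
turn(cw+) 25.0
```

```bash
python3 -m jog '[[[0,40,6,5],[0,80,13,10],[0,120,19,14],[0,160,26,14],[0,195,31,14]]]' >/dev/null
python3 go.py 447 125 125 78.5
```

```text
t 25.82 p [ 467.  -137.4  141.6] jaw 89.6 w 0.823 F [0.5 0.6 0.4]
shift [ 11.8 262.5 -22. ]
turn(cw+) 11.1
```

```bash
python3 -m jog '[[[0,40,0,4],[0,80,0,8],[0,120,-1,11],[0,160,-1,11],[0,195,-2,11]]]' >/dev/null
python3 go.py 447 125 125 78.5
```

```text
t 26.23 p [466.3  60.4 138.6] jaw 78.7 w 0.823 F [ 1.4 -0.1 -0. ]
shift [ 12.2  59.7 -31.9]
turn(cw+) 0.2
```

```bash
python3 -m jog '[[[10,30,-16,0],[20,58,-31,0],[40,58,-31,0],[65,58,-31,0],[75,58,-31,0]]]' >/dev/null
python3 -m jog '[[[0,0,0,0],[0,0,0,0]]]' >/dev/null
python3 go.py 447 125 16 78.5
python3 - <<'E'
from h import *
c=optics.get_calibration("wrist");snap("wrist","w6.png")
a=np.radians(-11.5);t=np.array([456.8,123.2])
for x,y in [(32,20),(32,-20),(-80,20),(-80,-20),(-10,0)]: print((x,y),proj(c,[*(t+[x*np.cos(a)-y*np.sin(a),x*np.sin(a)+y*np.cos(a)]),34]).round(0))
E
```

```text
t 26.82 p [447.1 122.   59.9] jaw 78.7 w 0.825 F [ 0.   0.1 -0.2]
shift [43.8  3.5 -1.5]
turn(cw+) 0.2
(32, 20) [284. 269.]
(32, -20) [227. 269.]
(-80, 20) [291. 102.]
(-80, -20) [223. 101.]
(-10, 0) [256. 213.]
```

View pics/w6.png

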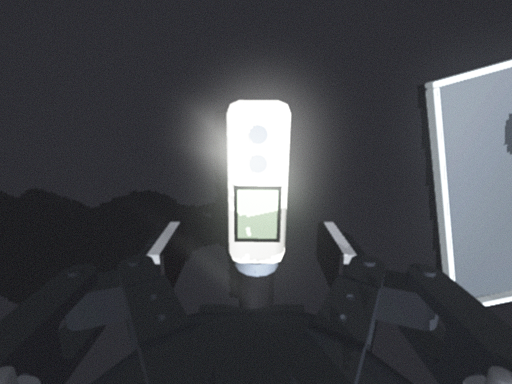

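The pen body spans rows 101–262 at columns 227–290, which agrees with the estimate. Descend and grip.

```bash
python3 -m jog '[[[15,3,-1,0],[32,3,-1,0],[42,3,-1,0],[42,3,-1,0],[42,3,-1,0]]]' >/dev/null
python3 -m jog '[[[0,0,0,0],[0,0,0,0]]]' >/dev/null
python3 go.py 447 125 15 78.5
```

```text
t 27.45 p [449.4 124.5  19.9] jaw 78.7 w 0.822 F [ 0.1 -0.7  0.9]
shift [ 4.9  0.1 -2.5]
turn(cw+) 0.2
```

```bash
python3 -m jog '[[[4,0,-2,0],[4,0,-2,0],[4,0,-2,0]]]' >/dev/null
python3 -m jog '[[[0,0,0,0],[0,0,0,0],[0,0,0,0],[0,0,0,0],[0,0,0,0]]]' 255 50 >/dev/null
python3 -m jog '[[[0,0,0,0],[0,0,0,0],[0,0,0,0],[0,0,0,0]]]' >/dev/null
python3 go.py
python3 -m jog '[[[-15,0,0,0],[-35,0,0,0],[-70,0,0,0],[-100,0,0,0],[-110,0,0,0]]]' >/dev/null
python3 go.py 468.6 293.3 130 94.1
```

```text
t 28.45 p [447.5 124.9  16.3] jaw 78.7 w 0.456 F [-0.4 -0.8  2.2]
t 28.87 p [447.3 127.5 129.7] jaw 78.7 w 0.457 F [ 0.3 -0.2 -0.4]
shift [ -2.  166.8 -11.6]
turn(cw+) -15.4
```

```bash
python3 -m jog '[[[0,30,-2,-3],[0,70,-5,-6],[0,110,-8,-10],[0,145,-10,-14],[0,165,-12,-15]]]' >/dev/null
python3 -m jog '[[[0,0,0,0],[0,0,0,0]]]' >/dev/null
python3 go.py 468.6 293.3 38 94.1
```

```text
t 29.45 p [466.2 297.6 125.8] jaw 94.2 w 0.457 F [-0.9 -1.4 -1.5]
shift [87.9 -3.3  0.1]
turn(cw+) 0.1
```

```bash
python3 -m jog '[[[15,-3,1,0],[45,-3,1,0],[70,-3,1,0],[88,-3,1,0],[88,-3,1,0]]]' >/dev/null
python3 -m jog '[[[0,0,0,0],[0,0,0,0]]]' >/dev/null
python3 go.py 468.6 293.3 19 94.1
python3 - <<'E'
from h import *
c=optics.get_calibration("wrist");snap("wrist","w7.png")
E
```

```text
t 30.03 p [466.9 287.4  33.9] jaw 94.0 w 0.459 F [ 0.  -0.7 -1.5]
shift [14.8  6.1  1.8]
turn(cw+) -0.1
```

View pics/w7.png

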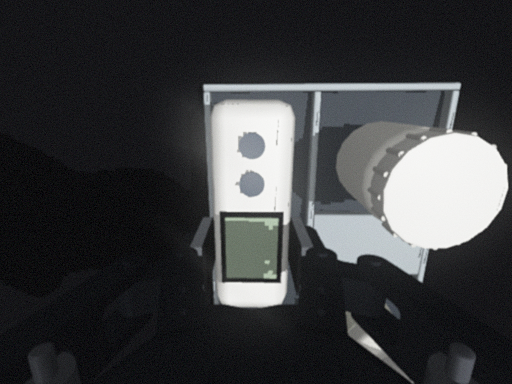

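The pen is aligned but sits about 6 mm left of the bay centre, as the pose says. I'll correct that and lower.

```bash
python3 -m jog '[[[0,6,2,0],[6,6,2,0],[11,6,2,0],[11,6,2,0],[11,6,2,0]]]' >/dev/null
python3 go.py 468.6 293.3 19 94.1
python3 -m jog '[[[1,0,0,0],[2,0,0,0],[2,0,0,0]]]' >/dev/null
python3 go.py
python3 -m jog '[[[1,0,0,0],[2,0,0,0],[2,0,0,0]]]' >/dev/null
python3 go.py
```

```text
t 30.5 p [468.8 294.   23.1] jaw 94.0 w 0.454 F [-0.5  0.6 -1.1]
shift [ 4.1 -0.6 -0.4]
turn(cw+) -0.1
t 30.75 p [468.8 293.9  20.9] jaw 94.0 w 0.451 F [ 0.3 -0.2 -0.4]
t 31.0 p [468.8 293.9  19.6] jaw 94.0 w 0.456 F [-2.5 -0.8  5.3]
```

```bash
python3 -m jog '[[[1,0,0,0],[1,0,0,0],[1,0,0,0]]]' >/dev/null
python3 go.py
python3 -m jog '[[[0,0,0,0],[0,0,0,0],[0,0,0,0]]]' 100 | tail -1
python3 -m jog '[[[-20,0,0,0],[-50,0,0,0],[-90,0,0,0],[-130,0,0,0],[-160,-20,0,0]]]' >/dev/null
python3 -m jog '[[[0,-40,20,0],[0,-80,40,0],[0,-120,60,0],[0,-160,70,0],[0,-195,70,0]]]' >/dev/null
python3 -m jog '[[[0,-40,20,0],[0,-60,30,0],[0,-60,30,0],[0,-60,30,0],[0,-60,30,0]]]' >/dev/null
python3 go.py
python3 - <<'E'
from h import *
a=snap("top","top1.png")[:,:,::-1]
b=np.hstack([a[158:238,128:192],a[158:238,322:396]])
cv2.imwrite('pics/top1b.png',cv2.resize(b,None,fx=5.5,fy=5.5,interpolation=cv2.INTER_CUBIC))
E
```

```text
t 31.25 p [468.8 293.9  19.5] jaw 94.0 w 0.456 F [-3.1 -2.5  6.9]
width: 0.608
t 32.75 p [588.   34.1 188.9] jaw 94.4 w 0.609 F [ 0.6  0.5 -0.6]
```

View pics/top1b.png

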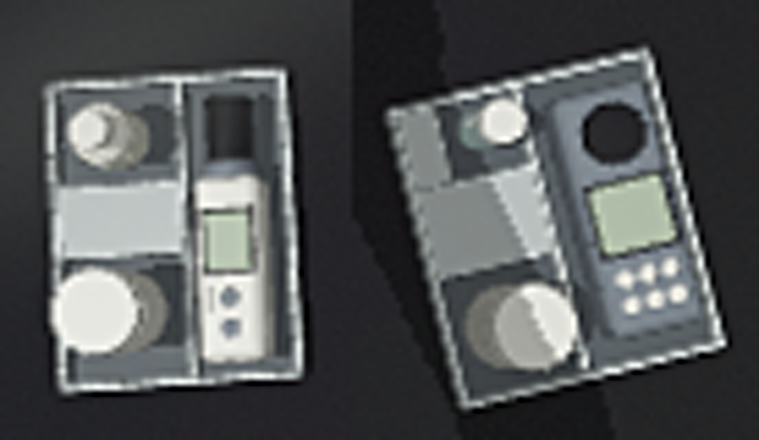

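Run:
```python
from h import *
c=optics.get_calibration("top")
def f(U,V,z):
    u=(U+.5)/5.5-.5+128 if U<352 else (U-352+.5)/5.5-.5+322
    return ray(c,(u,(V+.5)/5.5-.5+158),z)[:2]
T=dict(p=([475.8,332.9],4.1),m=([482,-335.5],13.6))
def loc(t,P): o,a=T[t];a=np.radians(a);d=P-np.array(o);return np.round([d[0]*np.cos(a)+d[1]*np.sin(a),-d[0]*np.sin(a)+d[1]*np.cos(a)],1)
print('pjar',loc('p',f(95,311,71)),'buf',loc('p',f(92,130,73)))
print('mjar',loc('m',f(536,327,71)),'cell',loc('m',f(503,122,63)))
a,b=loc('p',f(235,361,37)),loc('p',f(231,175,37)); print('pen',a,b,a+80*(b-a)/np.linalg.norm(b-a))
q=np.array([loc('m',f(*x,37)) for x in[(552,102),(650,80),(702,318),(604,338)]]);print('meter',q.mean(0),q)
s=st();print(s['time_s'])
```

```text
pjar [-47.3  32.8] buf [57.  28.9]
mjar [-52.6  43.6] cell [67.8 30.9]
pen [-81.6 -38.2] [ 28.8 -41.7] [ -1.64017267 -40.73495829]
meter [  0.8   -36.125] [[ 73.6  -8. ]
 [ 73.  -68.9]
 [-72.7 -63.9]
 [-70.7  -3.7]]
32.8
```

```bash
python3 -c "
from rig import workorder
print(workorder.close_job())"
```

```text
the job is handed in; nothing more can be done
None
```

I packed both kits and handed the job in at about 33 s of the 128 s allowed. No verdict comes back, so the result rests on my own checks.

- **pH kit:** it holds the pen that was farthest to the robot's left and one jar.
- **Chlorine kit:** it holds the colorimeter, the other jar and the glass cell.
- **Set-down:** I lowered each thing until the wrist force showed contact with the tray floor, then released it and moved clear.

The last top view put every thing inside its limits (tray frame, centre positions in mm):

| Thing | Measured x, y | Bay centre x, y |
|---|---|---|
| Colorimeter | 1, -36 | 0, -39 |
| Cell | 68, 31 | 66, 30 |
| Jar in chlorine kit | -53, 44 | -52, 42 |
| Pen | -2, -41 | 0, -39 |
| Jar in pH kit | -47, 33 | -52, 32 |

- **Angles:** both long things lie within about 0.05 rad of their bays.
- **Buffer bottle:** its position is unchanged to within about 1 mm.
- **Disagreements:** no check failed. The largest offset is the pH-kit jar, about 5 mm along x, still inside its 17 mm limit.
- **Not measured:** I did not re-measure the amber bottle or the beaker afterwards. The arm stayed well away from both.

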